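# Reset the vent stay of the humidifying chamber

## Task

The glazed vent sash of the low burgundy chamber is held ajar by the long slot of the steel stay on its top. Lift the stay off its pin by the ball at its end, swing the sash further open and drop the middle one of the three round holes over the pin, so that the stay lies flat and fully home. The pin marks easily: feel for it gently, do not force the stay down on it or against it; let go of the stay and leave everything else standing where it is.

Things in the scene. Friction and masses are not known exactly. Their poses are not given: they have to be found in the camera images.
- chamber: fixed low box 240 mm deep (x) by 400 mm wide (y), 140 mm high, burgundy; origin at the centre of its underside, x points from its front (where the sash is) to its back, y to its left seen from the front. Its flat top is at z = 140 mm. Fixed at a different place and yaw each time
- sash (a joint): opening angle in rad of the glazed vent sash (200 mm wide, 18 mm thick, 138 mm high) in the chamber's front; 0 is shut, it grows as the free edge swings out of the front (towards chamber -x), stop at 1.3. Starts at 0.20, needs about 0.6 to 0.8 for the middle hole. Stiff hinge (about 0.12 N m), it stays where it is left
- sash_hinge (a point): the sash's upright hinge axis, at the height of the chamber's top: chamber x -130 mm, y +120 mm. The stay's pivot lies 130 mm from this axis along the sash
- stay: flat steel bar 249 x 24 x 5 mm, level, its underside 6 mm over the chamber's top. Origin at its pivot on the sash's top rail, on its underside; x along the bar to its free end, z up. It swivels freely about upright there and tips up from level (to 0.7 rad) about its y; falls back by its weight (0.16 kg). Along it: slot at 95 mm, round 10 mm holes at 125, 155, 185 mm, ball at 225 mm
- stay_pivot (a point): pivot of the stay on the sash, = the stay's origin
- stay_ball (a point): centre of the steel ball (24 mm across) that stands on a 12 mm neck on the stay's free end; it is 30 mm over the bar's underside, 225 mm from the pivot. This is the grip
- stay_slot (a point): centre of the slot (33.5 mm long, 10.5 mm wide), at the bar's underside, 95 mm from the pivot. At the start it is straight over the pin plate's centre, the bar lies along chamber x, and the pin stands in the slot, anywhere along it
- stay_hole2 (a point): centre of the middle round hole (the one to use), at the bar's underside, 155 mm from the pivot; its neighbours lie 30 mm to either side
- pin_plate: slotted brass plate 64 x 28 x 3 mm on the chamber's top, long side along chamber x; origin at the centre of its underside. The upright brass pin (8 mm thick, flat top with a 1 mm bevel 17 mm above the chamber's top, 11 mm above the level stay's underside) is clamped on the plate's centre line up to 11 mm either side of its centre along chamber x, differently each time; it stays put
- weight: dark steel disc weight 48 mm across, 36 mm high, on the chamber's top, leave alone; origin at the centre of its underside
- jar: amber jar with white lid, 44 mm across, 55 mm high, on the chamber's top, leave alone; origin at the centre of its underside
- glue: yellow glue bottle 34 mm across, 130 mm high, on the table, leave alone; origin at the centre of its underside
- bowl: steel bowl 170 mm across, 50 mm high, on the table, leave alone; origin at the centre of its underside
- tape: paper tape ring 90 mm across, 22 mm high, on the table, leave alone; origin at the centre of its underside
- mug: white mug 76 mm across, 90 mm high, on the table, leave alone; origin at the centre of its underside

How it is judged (in metres and radians):
On the way:
1. the stay is lifted off the pin (angle between stay's own z axis and vertical above 0.09 rad), for 0.1 s.
At the end, for the whole second after the job is handed in: the stay lies level within 0.02 rad with its middle round hole over the pin (hole centre within 13.5 mm, seen from above, of the pin plate's centre; level there, it can only be on the pin), and stay and sash are at rest (angle between stay's own z axis and vertical below 0.02 rad and horizontal distance between stay_hole2 and pin_plate below 0.0135 m and angular speed of stay below 0.05 rad/s and velocity of joint sash between -0.05 and 0.05 rad/s); the robot touches nothing.
It fails at once if the stay is pressed on or against the pin with more than 12 N (contact force between stay and pin_plate above 12 N).
It fails at once if a thing on the chamber or the table is shifted by more than 20 mm (distance of any of weight, jar, glue, bowl, tape, mug from where it was at the start of the episode above 0.02 m).
It also fails if it takes over 72 s, if anything falls off the work surface, if the arm or the gripper's body presses on something with over 40 N, if the wrist force passes 120 N, or if a joint passes its speed limit or range.

## Robot

A 6-joint arm with a two-finger parallel gripper is mounted at the origin on the work surface. World frame = base frame: x ahead of the robot, y to its left, z up, the work surface at z = 0. Lengths are in mm, angles in rad, forces in N, time in s.
With the tool pointing down it reaches from about 250 to 725 mm from the base axis. Payload 9.7 kg.
Tool frame: the origin (TCP) lies midway between the tips of the shut fingers; the grasp point (between the pads) lies bot.pinch_z behind it (bot.pinch_z is the distance from the TCP to the grasp point, in mm); z points along the fingers, x is the direction in which the jaws open and shut, and the axes are right-handed (so a half turn about z gives the same grasp; the last joint's range is limited). The gripper opens to 85 mm and grips with 20 to 120 N. Pads are 22 mm wide; open, the fingers measure 114 mm over their backs; the gripper's body (76 mm by 85 mm) begins 54 mm behind the grasp point. The pads swing forward as they close: fully open they stand 13 mm farther back than shut.
Start: joints at [-1.194, 0.087, 0.176, 1.66, 0, 1.571], TCP at [202.368, -511.414, 231.284] pointing down, gripper open.
Joint ranges: [-3.13, 3.13], [-0.85, 1.81], [-1.15, 1.24], [-2.2, 2.28], [-1.44, 1.52], [-3.14, 3.14]. Speed limits (rad/s): [2.22, 2.22, 2.57, 3.14, 3.14, 3.14].

## Interface

Orientations are given as a unit quaternion [x, y, z, w].
In Python, from bench import bot, cams, boxes_of gives the robot as it stands. Calls block until the motion is done:
- bot.movep(position, orientation): joint-space move of the TCP to a pose.
- bot.servo_line(position, velocity=150, ori=None): straight line of the TCP; ori=None keeps the orientation; velocity is the mean speed in mm/s.
- bot.goto_joints(angles): joint-space move.
- bot.gripper_to(opening): opening from 0.0 (shut) to 1.0 (fully open); the grip force is fixed at half the most; returns when the fingers have stopped.
- bot.wait(seconds).
- bot.solve_ik(position, orientation): joint angles nearest the present ones, or None.
- cams.capture(name): name is "side" or "top"; returns the picture (420x560x3 uint8, red, green, blue); there is no depth.
- cams.camera_info(name): a dict with "mtx" (3x3 intrinsics, pixels), "rvec" (rotation vector, rad) and "tvec" (3), from world to camera coordinates, as OpenCV has them. Camera axes: x right, y down, z forward; pixel columns grow to the right and rows downward; lengths in mm; the calibration is good to about 2 mm. A picture is of the moment at which its call begins. camera_info takes no time and is no camera call.
A pose or a line that the arm cannot do raises bot.PlanningError and nothing moves.
- bot.finish_job(): hands the job in, once; it reports no verdict.
Trained networks look in the newest picture that a camera, given by its name, has taken for a name from the list of things; names that differ only in an ending like _2 or _b are one class to them, and where a whole thing is asked for, a point or a joint stands for the part that bears it (a point fixed in the world has none). Each returns a list of dicts, best first, with "score" (0 to 1); they miss things now and then, are a little off and sometimes report something else, mostly with a low value. They report only what shows in the picture. A call takes as long as a camera call.
- boxes_of(camera, target): "at" ([row, column] in pixels, amid what is visible of it).
Readings, each from a call of its own:
- bot.current_time(): time.
- bot.current_joint_pos(): joint angles.
- bot.current_qvel(): joint speeds.
- bot.current_effort(): joint torques, N m.
- bot.current_position(): TCP position.
- bot.current_tool_rot(): TCP orientation.
- bot.current_contact_force(): force on the tool from outside, world axes, zero at the start.
- bot.current_moment(): the same for the moment, N m.
- bot.current_width(): opening from 0.0 (shut) to 1.0 (fully open).
Only numpy, scipy, OpenCV 4.12 (cv2) and the standard library are available. Lean on these libraries where they do the work, as an engineer would, in place of code of your own. Each camera call takes 0.05 s, during which the arm holds its last target.

## Working session

There is one attempt and no reset: what is moved stays moved. The work goes in short steps, each a Python script; the robot and the scene stay as the last script left them, time stands still between calls to the robot, and variables do not carry over. Pictures are saved under pics/ and viewed, and the job is handed in when it is done.

```bash
ls; mkdir -p pics; python3 - <<'E'
from bench import bot,cams,boxes_of
import cv2
for n in("top","side"):
    im=cams.capture(n); cv2.imwrite(f"pics/{n}0.png",im[:,:,::-1])
    print(n,{k:v.tolist() if hasattr(v,'tolist') else v for k,v in cams.camera_info(n).items()})
    for t in["chamber","sash","stay","stay_pivot","stay_ball","stay_slot","stay_hole2","pin_plate","weight","jar","glue","bowl","tape","mug"]:
        print(t,[(np_['at'],round(np_['score'],2)) for np_ in boxes_of(n,t)][:3])
print(bot.pinch_z,bot.current_time(),bot.current_tool_rot(),bot.current_contact_force())
E
```

```text
pics
top {'mtx': [[478.8664492653469, 0.0, 281.644410030742], [0.0, 478.8664492653469, 209.45892220316412], [0.0, 0.0, 1.0]], 'rvec': [2.1824961740813413, -2.199069611332683, 0.08013041955350579], 'tvec': [-16.842844496294394, 581.1930504532795, 1374.3908535899686]}
chamber [([200.8, 252.2], 0.92), ([232.6, 255.5], 0.58)]
sash [([239.7, 255.3], 0.61)]
stay [([208.6, 255.8], 0.93), ([233.6, 256.2], 0.25)]
stay_pivot [([201.4, 257.6], 0.97)]
stay_ball [([211.2, 254.9], 0.82)]
stay_slot [([204.4, 256.3], 0.93)]
stay_hole2 [([206.4, 254.9], 0.56)]
pin_plate [([214.1, 256.1], 0.57), ([201.4, 251.7], 0.36)]
weight [([175.8, 308.4], 0.51), ([191.3, 191.5], 0.5), ([203.5, 255.4], 0.47)]
jar [([192.1, 192.0], 0.72), ([203.0, 254.7], 0.26)]
glue [([207.5, 258.3], 0.73), ([263.5, 412.5], 0.71), ([234.6, 256.6], 0.31)]
bowl [([201.5, 440.0], 0.96)]
tape [([232.4, 122.2], 0.92)]
mug [([193.9, 118.2], 0.6)]
side {'mtx': [[545.2137720689338, 0.0, 272.73562492245526], [0.0, 545.2137720689338, 208.74468101012073], [0.0, 0.0, 1.0]], 'rvec': [0.9101674331146655, -2.6324331624924566, 0.9261834019133866], 'tvec': [409.3998356378717, 363.42636554718536, 1549.321293443628]}
chamber [([232.1, 238.4], 0.87)]
sash [([242.6, 266.6], 0.71)]
stay [([214.5, 246.1], 0.92)]
stay_pivot [([212.9, 242.4], 0.75), ([173.4, 366.3], 0.36), ([241.7, 267.1], 0.27)]
stay_ball [([214.1, 243.2], 0.89)]
stay_slot [([214.1, 247.9], 0.89)]
stay_hole2 [([214.2, 247.3], 0.71)]
pin_plate [([230.1, 240.2], 0.56)]
weight [([171.7, 255.0], 0.51)]
jar [([238.2, 195.4], 0.67)]
glue [([172.8, 366.9], 0.61)]
bowl [([214.4, 244.1], 0.64), ([140.9, 334.8], 0.59)]
tape [([326.2, 184.8], 0.97)]
mug [([317.8, 148.5], 0.85), ([216.0, 247.3], 0.19)]
18.700000000000003 1.5 [ 8.27023007e-01 -5.62168076e-01 -2.23854779e-05 -1.78787556e-05] [-0.2267458   0.15445707 -0.65095278]
```

View pics/top0.png

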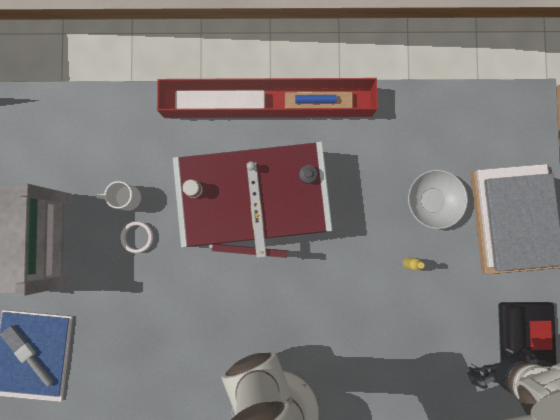

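View pics/side0.png

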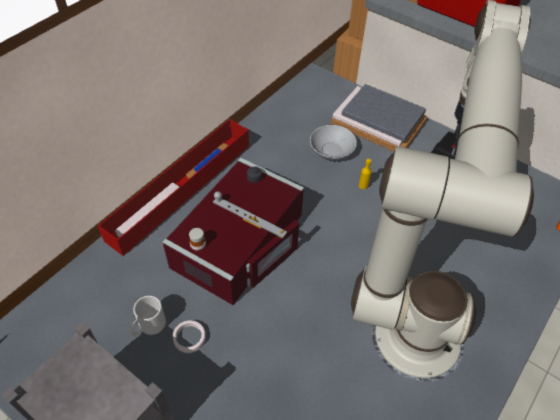

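```bash
python3 - <<'E'
import cv2
a=cv2.imread("pics/top0.png")[130:290,160:350]; cv2.imwrite("pics/top0z.png",cv2.resize(a,(760,640)[:2],interpolation=cv2.INTER_CUBIC)[:600])
a=cv2.imread("pics/side0.png")[140:290,150:340]; cv2.imwrite("pics/side0z.png",cv2.resize(a,None,fx=4,fy=4,interpolation=cv2.INTER_CUBIC))
E
```

```text
(no output)
```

View pics/top0z.png

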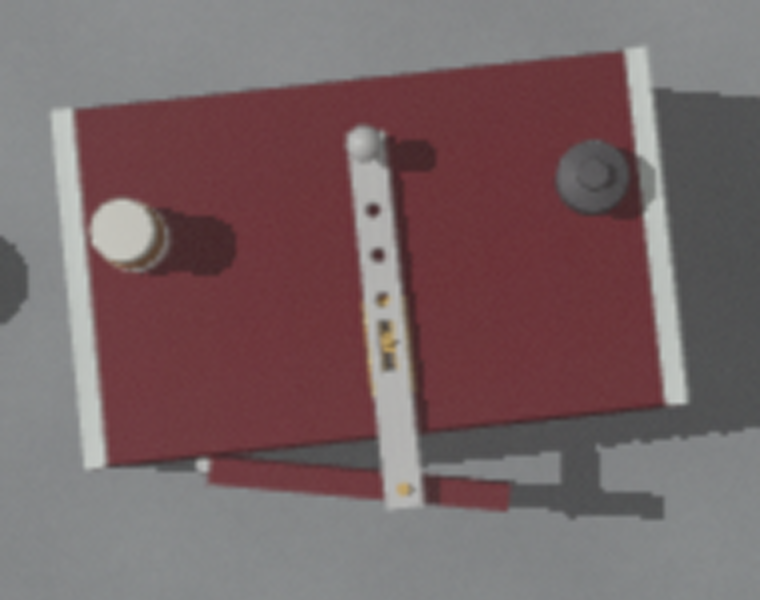

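View pics/side0z.png

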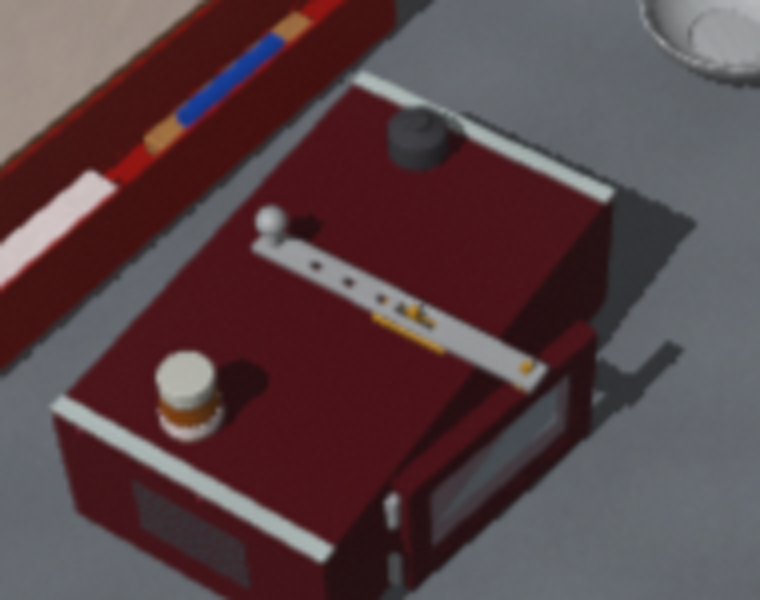

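The views show the chamber ahead of the robot. The stay lies nearly along the image's vertical, with the ball at about (250,165), the pivot at (260,252) and the slot near (257,215) in the top picture, as (column,row). The nets' points on the stay don't agree with the picture, so I'll fit the chamber pose to hand-picked features in both views.

```bash
cat > h.py <<'E'
import numpy as np,cv2
from scipy.optimize import least_squares
def cam(cams,n):
    i=cams.camera_info(n); return np.array(i["mtx"]),np.array(i["rvec"],float),np.array(i["tvec"],float)
def proj(c,P): return cv2.projectPoints(np.array(P,float).reshape(-1,1,3),c[1],c[2],c[0],None)[0].reshape(-1,2)
def toW(p,c):
    c=np.atleast_2d(c).astype(float); s,k=np.sin(p[2]),np.cos(p[2])
    return np.c_[p[0]+k*c[:,0]-s*c[:,1],p[1]+s*c[:,0]+k*c[:,1],c[:,2]]
def ray(c,uv,z):
    R=cv2.Rodrigues(c[1])[0]; o=-R.T@c[2]; d=R.T@np.linalg.inv(c[0])@np.array([uv[0],uv[1],1]); return o+d*(z-o[2])/d[2]
E
python3 - <<'E'
from h import *
from bench import bot,cams
T=cam(cams,"top");S=cam(cams,"side")
zt=lambda a:np.array([(x+.5,y+.5) for x,y in a])/4-.5+[160,130]
zs=lambda a:np.array([(x+.5,y+.5) for x,y in a])/4-.5+[150,140]
piv=np.array([-130-130*np.sin(.2),120-130*np.cos(.2)])
M=lambda d,z:[piv[0]+d,piv[1],z]
obj=[[120,200,140],[120,-200,140],[-120,-200,140],[-120,200,140],M(225,176),M(185,151),M(155,151),M(125,151),M(0,151)]
pt=zt([(52,110),(647,47),(688,403),(85,467),(363,143),(372,210),(377,255),(382,299),(405,489)])
ps=zs([(52,405)[::1],(358,75),(613,192),(330,558),(271,221),(315,266),(348,283),(382,300),(527,366)])
ps[0],ps[1],ps[2],ps[3]=zs([(52,405)])[0],zs([(358,75)])[0],zs([(613,192)])[0],zs([(330,558)])[0]
def f(p,w=0):
    W=toW(p[:3],obj); return np.concatenate([(proj(T,W)-pt).ravel(),(proj(S,W)-ps).ravel()])
r=least_squares(f,[450,0,0],x_scale=[100,100,.1],loss="soft_l1")
print(r.x); print(f(r.x).reshape(-1,2).round(1).tolist())
# with dx dy of image bias per camera
def g(q): return np.concatenate([((proj(T,toW(q[:3],obj))-pt)+q[3:5]).ravel(),(proj(S,toW(q[:3],obj))-ps+q[5:7]).ravel(),q[3:7]*3])
r2=least_squares(g,np.r_[r.x,0,0,0,0]);print(r2.x,g(r2.x)[:-4].reshape(-1,2).round(1).tolist())
np.save("pose.npy",r2.x)
for d in(225,95,0):print(d,toW(r2.x[:3],M(d,146)))
E
```

```text
[6.15964646e+02 5.97802724e+01 1.04227203e-01]
[[-0.4, 0.3], [-0.7, -0.2], [-0.3, -0.4], [0.1, 0.6], [0.2, 0.2], [0.1, -0.2], [0.1, -0.2], [0.1, 0.1], [-0.5, -0.1], [-0.5, 0.9], [0.8, -1.1], [0.5, -0.6], [-1.6, 1.0], [0.2, -0.3], [0.5, -0.8], [0.5, -0.9], [0.3, -0.9], [-0.2, 0.7]]
[ 6.15921640e+02  5.96454343e+01  1.05084349e-01  4.44559653e-02
 -6.41966219e-03 -5.25458676e-02  1.23414716e-01] [[-0.4, 0.4], [-0.6, -0.3], [-0.2, -0.4], [0.2, 0.6], [0.3, 0.2], [0.2, -0.2], [0.2, -0.2], [0.2, 0.1], [-0.3, -0.1], [-0.4, 1.0], [0.7, -1.0], [0.4, -0.5], [-1.5, 1.1], [0.1, -0.2], [0.5, -0.7], [0.5, -0.8], [0.3, -0.8], [-0.2, 0.8]]
225 [[685.49015054  59.53327489 146.        ]]
95 [[556.20726709  45.89743796 146.        ]]
0 [[461.73131381  35.9327879  146.        ]]
```

```bash
cat >> h.py <<'E'
from scipy.optimize import brentq
from scipy.spatial.transform import Rotation as Ro
pose=np.load("pose.npy")[:3]
def pivc(q): return np.array([-130-130*np.sin(q),120-130*np.cos(q)])
PY=pivc(.2)[1]
def qfor(pin,L=155): return brentq(lambda q:np.hypot(*(pivc(q)-pin))-L,.1,1.25)
def stay(q,pin,tilt):
    """world ball centre, R(stay) with bar aimed at pin (chamber xy), tilted up by tilt"""
    P=pivc(q);d=np.array(pin)-P;yaw=np.arctan2(d[1],d[0])+pose[2]
    R=Ro.from_euler("ZY",[yaw,-tilt])
    P3=toW(pose,[P[0],P[1],146])[0]
    return P3+R.apply([225,0,30]),R,yaw
def toolrot(R,flip): # tool z = -stay z, tool x = +-stay y
    s=-1 if flip else 1
    m=R.as_matrix(); z=-m[:,2];x=s*m[:,1];y=np.cross(z,x)
    return Ro.from_matrix(np.c_[x,y,z])
OFF=21.0  # ball centre to TCP along tool z
def tcp(q,pin,tilt,flip,off=OFF):
    b,R,_=stay(q,pin,tilt); t=toolrot(R,flip); return b+off*t.as_matrix()[:,2],t.as_quat()
E
python3 - <<'E'
from h import *
from bench import bot
for dl in(-11,0,11):
    pin=(-60.8+dl,PY);q=qfor(pin);b,R,y=stay(q,pin,0);print(dl,q,y-pose[2],b)
pin0=(-60.8,PY)
for fl in(0,1):
    for q,t in((.2,0),(.2,.2),(.7,.2),(.7,0)):
        p,o=tcp(q,pin0,t,fl);j=bot.solve_ik(p,o);print(fl,q,t,p.round(1),None if j is None else np.round(j,2))
    p,o=tcp(.2,pin0,0,fl);print(bot.solve_ik(p+[0,0,90],o))
E
```

```text
-11 0.7920905080677147 -0.2350753028544031 [614.70422483  35.67270773 176.        ]
0 0.6956940895025433 -0.17914690854174672 [626.04223463  40.72063056 176.        ]
11 0.600733403819769 -0.130491884657321 [637.15085921  45.27573685 176.        ]
0 0.2 0 [685.5  59.5 155. ] [ 0.09  0.42  0.42  1.58  0.   -0.02]
0 0.2 0.2 [679.3  58.9 199.5] [ 0.08  0.19  0.21  1.39  0.   -0.02]
0 0.7 0.2 [619.3  41.1 199.5] [ 0.08  0.04  0.05  1.38 -0.03  0.15]
0 0.7 0 [625.5  40.6 155. ] [0.06 0.26 0.22 1.54 0.   0.14]
[ 0.08663038  0.46037216  0.65935039  1.76977456  0.         -0.01845397]
1 0.2 0 [685.5  59.5 155. ] [0.09 0.42 0.42 1.58 0.   3.12]
1 0.2 0.2 [679.3  58.9 199.5] [0.08 0.19 0.21 1.39 0.   3.12]
1 0.7 0.2 [619.3  41.1 199.5] [ 0.08  0.04  0.05  1.38 -0.03 -2.99]
1 0.7 0 [625.5  40.6 155. ] [ 0.06  0.26  0.22  1.54  0.   -3.  ]
[0.08663038 0.46037216 0.65935039 1.76977456 0.         3.12313868]
```

```bash
python3 - <<'E'
from h import *
from bench import bot,cams
pin0=(-60.8,PY)
p,o=tcp(.2,pin0,0,0)
bot.movep(p+[0,0,85],o)
bot.gripper_to(0.6)
print(bot.current_time(),bot.current_position(),bot.current_contact_force())
bot.servo_line(p+[0,0,30],150)
for n in("top","side"):
    im=cams.capture(n); 
    a=im[130:290,160:350] if n=="top" else im[140:290,150:340]
    cv2.imwrite(f"pics/{n}1.png",cv2.resize(a,None,fx=3,fy=3,interpolation=cv2.INTER_CUBIC)[:,:,::-1])
print(bot.current_time(),bot.current_contact_force())
E
```

```text
4.575 [685.49545056  59.40224329 239.99855765] [0.2372949  1.33373623 0.45916322]
5.1917 [-0.00264929  0.45171827 -0.3713135 ]
```

View pics/side1.png

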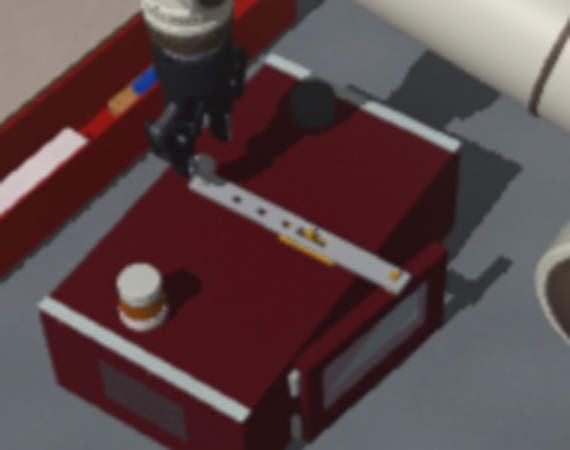

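View pics/top1.png

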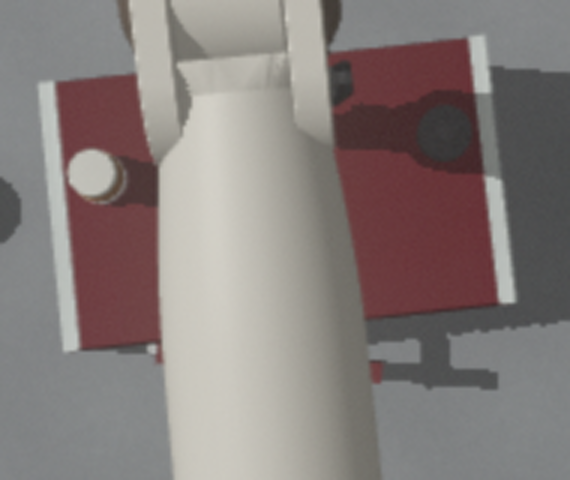

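```bash
python3 - <<'E'
from h import *
from bench import bot,cams
pin0=(-60.8,PY)
p,o=tcp(.2,pin0,0,0)
bot.servo_line(p,100)
print(bot.current_time(),bot.current_contact_force(),bot.current_width())
for w in(.42,.37,.34,.31):
    bot.gripper_to(w); print(w,bot.current_width(),bot.current_contact_force().round(2),bot.current_moment().round(3),bot.current_time())
im=cams.capture("side")
cv2.imwrite("pics/side2.png",cv2.resize(im[140:290,150:340],None,fx=4,fy=4,interpolation=cv2.INTER_CUBIC)[:,:,::-1])
a=cv2.imread("pics/side0.png")[195:235,230:300]; b=cv2.imread("pics/top0.png")[195:235,230:300]
cv2.imwrite("pics/slot.png",cv2.resize(np.vstack([a,b]),None,fx=7,fy=7,interpolation=cv2.INTER_CUBIC))
T=cam(cams,"top");S=cam(cams,"side")
for d in(-11,-5,0,5,11):
    W=toW(pose,[[-60.8+d,PY,157]]); print(d,(proj(S,W)[0]-[230,195]+.5)*7-.5,(proj(T,W)[0]-[230,195]+.5)*7-.5+[0,280])
for L in(95-16.75,95+16.75):
    W=toW(pose,[[pivc(.2)[0]+L,PY,151]]); print(L,(proj(S,W)[0]-[230,195]+.5)*7-.5,(proj(T,W)[0]-[230,195]+.5)*7-.5+[0,280])
E
```

```text
5.6417 [ 0.22350419 -0.11840289  0.60167207] 0.6010893811538324
0.42 0.4234612098720586 [-0.98  0.12  0.01] [0.054 0.055 0.027] 5.9417
0.37 0.3666701716684345 [0.23 0.3  0.53] [ 0.011 -0.019 -0.009] 6.1667
0.34 0.3408884820734429 [ 0.82  0.73 -0.32] [-0.039 -0.031  0.046] 6.3833
0.31 0.3108148845363695 [0.1  0.21 0.43] [-0.051 -0.038  0.001] 6.6
-11 [191.81881686 165.92146113] [191.17911408 456.44324861]
-5 [179.89606206 159.89381746] [189.42705451 440.51899944]
0 [169.98232029 154.88184632] [187.9678411  427.25639222]
5 [160.08841229 149.87990231] [186.50938727 414.00068872]
11 [148.24181959 143.89076299] [184.76024448 398.10294984]
78.25 [203.47251282 180.37937972] [193.58101082 472.43010041]
111.75 [137.30619961 146.87136031] [183.85194015 384.01393614]
```

View pics/side2.png

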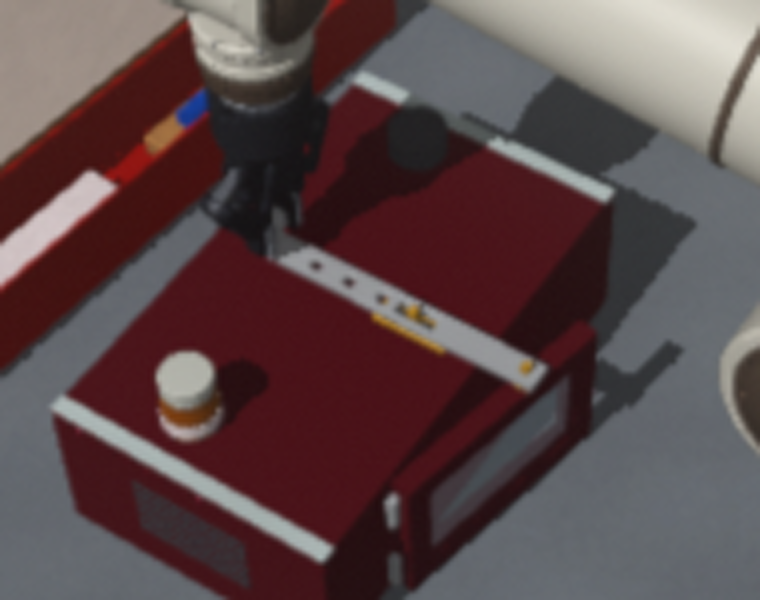

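View pics/slot.png

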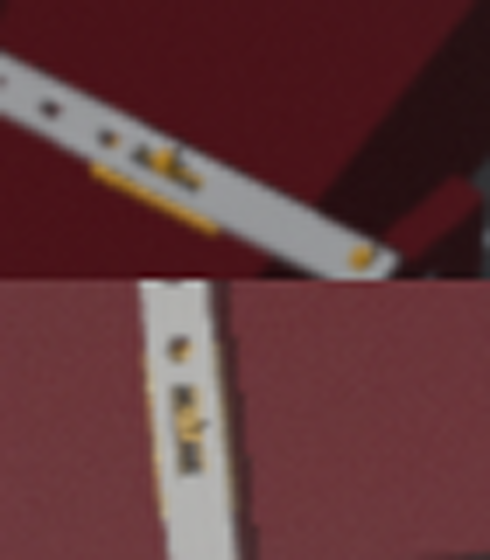

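The slot edges land where the fit puts them, and the pin sits near the slot's middle (offset about 0 ± 3 mm). The jaws straddle the ball and nothing is touching yet. Next I'll grip and make a small lift.

```bash
python3 - <<'E'
from h import *
from bench import bot,cams
pin0=(-60.8,PY)
def st(s): print(s,round(bot.current_time(),2),round(bot.current_width(),3),bot.current_contact_force().round(2),bot.current_moment().round(3),bot.current_position().round(1))
for w in(.29,.27,0.0):
    bot.gripper_to(w); st(w)
for t in(.02,.05,.09,.14,.2):
    p,o=tcp(.2,pin0,t,0); bot.servo_line(p,40,o); st(t)
im=cams.capture("side")
cv2.imwrite("pics/side3.png",cv2.resize(im[140:290,150:340],None,fx=4,fy=4,interpolation=cv2.INTER_CUBIC)[:,:,::-1])
E
```

```text
0.29 6.87 0.291 [ 0.06  0.36 -0.3 ] [0.024 0.017 0.002] [685.5  59.5 155. ]
0.27 7.08 0.274 [ 0.45 -0.46 -0.15] [0.029 0.004 0.001] [685.5  59.5 155. ]
0.0 7.3 0.245 [ 1.03 -1.07  0.26] [ 0.043 -0.018  0.021] [685.5  59.5 155. ]
0.02 7.57 0.245 [ 0.3   0.64 -0.64] [ 0.049 -0.156 -0.009] [685.2  59.5 160. ]
0.05 7.88 0.243 [ 0.79  0.68 -0.68] [-0.013 -0.129  0.027] [684.7  59.4 166.8]
0.09 8.26 0.244 [ 1.56  0.11 -1.29] [-0.097 -0.012  0.032] [683.7  59.3 175.5]
0.14 8.69 0.249 [ 0.94 -0.13 -0.05] [-0.088 -0.024  0.034] [682.   59.2 186.5]
0.2 9.18 0.241 [ 0.83 -0.65 -1.51] [0.011 0.154 0.003] [679.2  58.9 199.6]
```

View pics/side3.png

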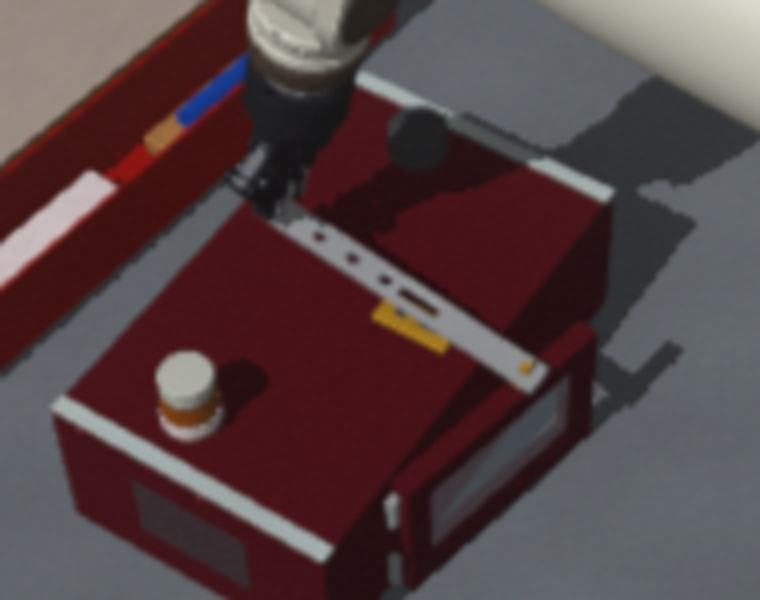

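```bash
python3 - <<'E'
from h import *
from bench import bot,cams
def st(s): print(s,round(bot.current_time(),2),round(bot.current_width(),3),bot.current_contact_force().round(2),bot.current_moment().round(3),bot.current_position().round(1))
for q,y in zip(np.linspace(.27,.695,7),np.linspace(-4,-28,7)):
    p,o=tcp(q,(-60.8,PY+y),.2,0); bot.servo_line(p,80,o); st(round(q,2))
S=cam(cams,"side")
im=cams.capture("side")
cv2.imwrite("pics/side4.png",cv2.resize(im[140:290,150:340],None,fx=4,fy=4,interpolation=cv2.INTER_CUBIC)[:,:,::-1])
cv2.imwrite("pics/side4z.png",cv2.resize(im[190:250,220:300],None,fx=8,fy=8,interpolation=cv2.INTER_CUBIC)[:,:,::-1])
for d in(-11,-5,0,5,11):
  for z in (157,143):
    W=toW(pose,[[-60.8+d,PY,z]]); print(d,z,((proj(S,W)[0]-[220,190]+.5)*8-.5).round(1))
for c in[(-32,-14),(-32,14),(32,-14),(32,14)]:
    W=toW(pose,[[-60.8+c[0],PY+c[1],143]]); print(c,((proj(S,W)[0]-[220,190]+.5)*8-.5).round(1))
P=pivc(.695)
d=np.array((-60.8,PY-28))-P;d/=np.hypot(*d)
for L in(95,125,155,185):
    h=P+d*(L*np.cos(.2)-5*np.sin(.2)); W=toW(pose,[[*h,146+L*np.sin(.2)+5*np.cos(.2)]]);print(L,((proj(S,W)[0]-[220,190]+.5)*8-.5).round(1))
E
```

```text
0.27 9.56 0.245 [-0.75 -1.42 -0.92] [-0.07   0.402  0.044] [671.   47.1 199.2]
0.34 9.88 0.239 [-0.94 -0.5  -0.22] [-0.022  0.327  0.003] [662.4  37.2 199.4]
0.41 10.18 0.237 [-1.21 -0.2  -1.4 ] [-0.037  0.353  0.032] [653.1  28.4 199.5]
0.48 10.48 0.24 [ 0.03  0.33 -0.18] [ 0.012  0.386 -0.008] [643.6  20.8 199.5]
0.55 10.78 0.245 [-0.25  0.52 -1.66] [0.064 0.42  0.027] [633.7  14.3 199.5]
0.62 11.07 0.246 [-0.87  0.34 -2.13] [ 0.121  0.373 -0.072] [623.9   9.  199.5]
0.7 11.36 0.248 [-0.3   0.08 -1.7 ] [ 0.113  0.357 -0.068] [614.    4.6 199.5]
-11 157 [299.3 229.7]
-11 143 [299.8 252.7]
-5 157 [285.7 222.8]
-5 143 [286.2 245.8]
0 157 [274.3 217.1]
0 143 [275.  240.1]
5 157 [263.  211.4]
5 143 [263.8 234.4]
11 157 [249.5 204.5]
11 143 [250.3 227.6]
(-32, -14) [367.7 251.4]
(-32, 14) [326.9 302.5]
(32, -14) [224.2 179. ]
(32, 14) [182.6 228.8]
95 [431.7 265.1]
125 [382.2 204.4]
155 [333.4 144.4]
185 [285.1  85.2]
```

View pics/side4.png

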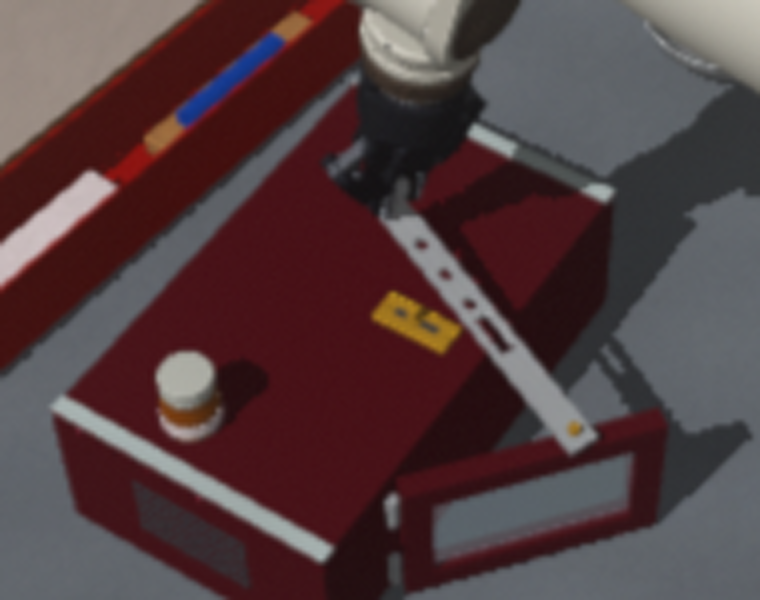

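View pics/side4z.png

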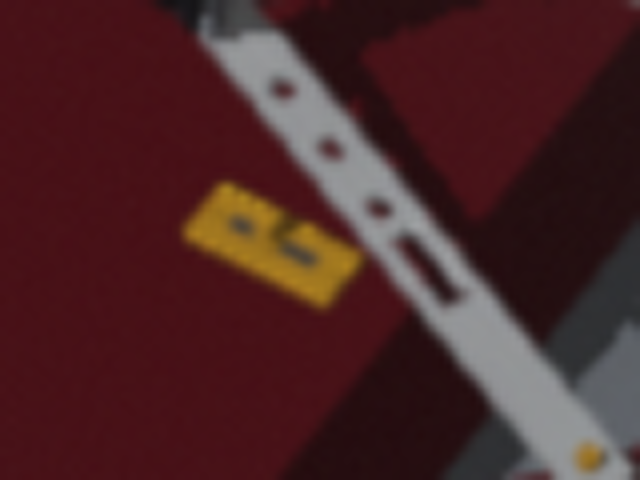

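```bash
python3 - <<'E'
from h import *
from bench import bot,cams
im=cams.capture("side")
c=im[206:236,238:272]; c=cv2.resize(c,None,fx=20,fy=20,interpolation=cv2.INTER_CUBIC)
cv2.imwrite("pics/pin.png",np.clip(c[:,:,::-1]*1.2,0,255))
S=cam(cams,"side")
f=lambda W:((proj(S,W)[0]-[238,206]+.5)*20-.5).round(0)
for d in(-3,0,3,6): print(d,[f(toW(pose,[[-60.8+d,PY,z]])) for z in (157,143)])
print([f(toW(pose,[[-60.8+a,PY+b,143]])) for a,b in[(-32,-14),(-32,14),(32,-14),(32,14)]])
E
```

```text
-3 [array([344., 232.]), array([345., 290.])]
0 [array([327., 223.]), array([328., 281.])]
3 [array([310., 215.]), array([311., 272.])]
6 [array([293., 206.]), array([295., 264.])]
[array([560., 309.]), array([458., 437.]), array([201., 128.]), array([ 97., 253.])][ WARN:0@1.334] global loadsave.cpp:1063 imwrite_ Unsupported depth image for selected encoder is fallbacked to CV_8U.
```

View pics/pin.png

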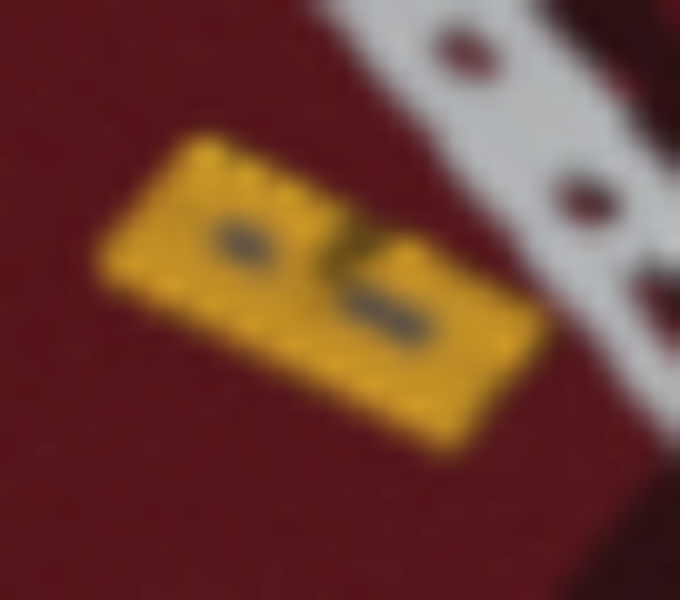

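The pin reads about +3.7 mm from the plate's centre towards chamber +x, with the plate and stay both showing the same small image offset. I'll put hole 2 over it and lower in small force-checked steps.

```bash
cat > g.py <<'E'
from h import *
from bench import bot,cams
def favg(n=5):
    F=[];M=[]
    for _ in range(n):
        F.append(bot.current_contact_force());M.append(bot.current_moment());bot.wait(.02)
    return np.mean(F,0),np.mean(M,0)
def go(pin,t,v=40):
    p,o=tcp(qfor(pin),pin,t,0); bot.servo_line(p,v,o)
def st(s,F=None,M=None):
    print(s,round(bot.current_time(),2),None if F is None else F.round(2),None if M is None else M.round(3))
def lower(pin,t0,t1,dt,base,lim=2.5,v=8):
    """step down; stop at contact. returns tilt,contact"""
    t=t0
    while t>t1+1e-9:
        t=max(t1,t-dt); go(pin,t,v); F,M=favg(3); d=F-base[0]
        if abs(d[2])>lim or np.hypot(d[0],d[1])>lim:
            F,M=favg(4); d=F-base[0]
            st(("c?",round(t,4)),d,M-base[1])
            if abs(d[2])>lim*.8 or np.hypot(d[0],d[1])>lim*.8: return t,True,d
        print(round(t,4),d.round(1),end=' | ')
    print(); return t,False,d
E
python3 - <<'E'
from g import *
P=(-57.1,PY)
for a in(-20,-10,0):
    go((P[0],PY+a),.2,80)
go(P,.13,40);go(P,.09,20)
b=favg(10);st("base",*b);print(qfor(P))
print(lower(P,.09,.062,.0015,b)); st("end",*favg(5)); print(bot.current_position())
E
```

```text
base 13.74 [-0.77  0.14 -1.09] [ 0.013  0.262 -0.004]
0.6635709251266498
0.0885 [-0.6 -0.3 -0.1] | 0.087 [-0.2 -0.4  0.5] | 0.0855 [ 0.2 -0.3  0.3] | 0.084 [-0.2 -0.3 -0.2] | 0.0825 [-0.1 -0.2 -0. ] | 0.081 [-0.4 -0.1 -0.1] | 0.0795 [-0.1 -0.   0.2] | 0.078 [0.3 0.1 0.3] | 0.0765 [0.9 0.1 0.6] | 0.075 [ 0.2 -0.2  0.2] | 0.0735 [0.  0.6 0.4] | 0.072 [ 0.3 -0.1  0.3] | 0.0705 [0.2 0.3 0.8] | 0.069 [0.  0.4 0.5] | 0.0675 [0.2 0.1 0.5] | 0.066 [-0.4  0.7  0.6] | 0.0645 [-0.7  0.6  0.6] | 0.063 [-0.1  0.6  0.7] | 0.062 [-1.1  0.2  0.5] | 
(0.062, False, array([-1.07894656,  0.21230594,  0.51141101]))
end 19.52 [-1.25  0.9  -0.12] [ 0.195  0.342 -0.003]
[628.79519368  42.40243941 168.91497858]
```

```bash
python3 - <<'E'
from g import *
im=cams.capture("side")
cv2.imwrite("pics/side5z.png",cv2.resize(im[190:250,220:300],None,fx=10,fy=10,interpolation=cv2.INTER_CUBIC)[:,:,::-1])
S=cam(cams,"side")
P=(-57.1,PY);q=qfor(P);v=pivc(q);d=np.array(P)-v;d/=155
f=lambda W:((proj(S,W)[0]-[220,190]+.5)*10-.5).round(0)
for t in(.062,.075):
  for L in(0,95,125,155,185):
    print(t,L,f(toW(pose,[[*(v+d*(L*np.cos(t)-5*np.sin(t))),146+L*np.sin(t)+5]])))
print(f(toW(pose,[[*P,157]])))
E
```

```text
0.062 0 [734. 565.]
0.062 95 [486. 375.]
0.062 125 [409. 317.]
0.062 155 [334. 260.]
0.062 185 [260. 203.]
0.075 0 [734. 565.]
0.075 95 [486. 373.]
0.075 125 [410. 314.]
0.075 155 [334. 256.]
0.075 185 [260. 199.]
[333. 266.]
```

View pics/side5z.png

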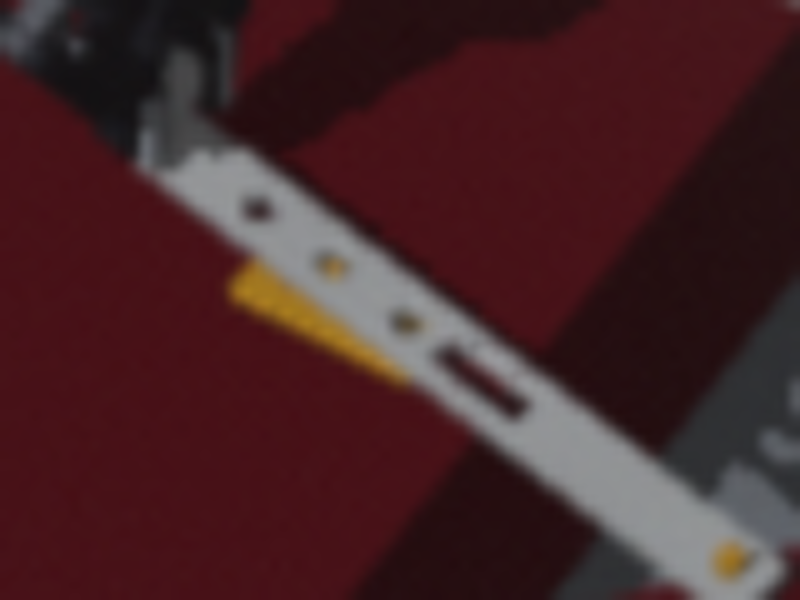

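The picture shows hole 2 at (331,265) with brass inside it, and no contact force even though the bar is already below the height where it would rest on the pin top. I'll keep lowering.

```bash
python3 - <<'E'
from g import *
P=(-57.1,PY)
b=(np.array([-.77,.3,-.8]),np.array([.013,.26,0]))
r=lower(P,.062,.03,.002,b,lim=2.6);print(r)
st("end",*favg(5)); print(bot.current_position())
E
```

```text
0.06 [-1.   0.5  0.3] | 0.058 [-1.1  1.3 -0.1] | 0.056 [-1.1  0.9  0.4] | 0.054 [-1.6  0.9 -0.2] | 0.052 [-1.8  1.6  0.6] | ('c?', 0.05) 21.44 [-2.58  1.24  0.43] [0.291 0.364 0.003]
(0.04999999999999999, True, array([-2.57590212,  1.24179016,  0.42728467]))
end 21.52 [-3.13  1.65 -0.1 ] [ 0.311  0.618 -0.002]
[629.02786017  42.36214263 166.20557999]
```

The pin is in the hole. The side force (−x, +y) means the hole sits slightly too far +x and −y, so I'll ease it over and watch the force.

```bash
python3 - <<'E'
from g import *
b=(np.array([-.77,.3,-.8]),np.array([.013,.26,0]))
P=np.array([-57.1,PY])
for s in[(-.4,.2),(-.8,.4),(-1.2,.5)]:
    go(P+s,.05,8); F,M=favg(6); st(s,F-b[0],M-b[1])
    if np.hypot(*(F-b[0])[:2])<.9: break
E
```

```text
(-0.4, 0.2) 21.88 [ 0.4   0.05 -0.16] [ 0.153 -0.103  0.01 ]
```

```bash
python3 - <<'E'
from g import *
b0=np.array([-.77,.3,-.8])
P=np.array([-57.5,PY+.2]); t=.05
while t>1e-6:
    t=max(0,t-.0025); go(P,t,8); F,M=favg(5); d=F-b0
    st((round(t,4),(P-[-57.1,PY]).round(2).tolist()),d)
    if abs(d[2])>3 or np.hypot(*d[:2])>5: print("stop");break
    if np.hypot(*d[:2])>1.7:
        s=d[:2]/np.hypot(*d[:2])*.35; c,k=np.cos(pose[2]),np.sin(pose[2])
        P=P+[c*s[0]+k*s[1],-k*s[0]+c*s[1]]; go(P,t,8); F,M=favg(4); st("corr",F-b0)
np.save("P.npy",np.r_[P,t])
im=cams.capture("side")
cv2.imwrite("pics/side6z.png",cv2.resize(im[190:250,220:300],None,fx=10,fy=10,interpolation=cv2.INTER_CUBIC)[:,:,::-1])
print(bot.current_position(),bot.current_width())
E
```

```text
(0.0475, [-0.4, 0.2]) 22.21 [ 1.1  -0.01 -0.11] None
(0.045, [-0.4, 0.2]) 22.54 [ 1.39 -0.42 -0.06] None
(0.0425, [-0.4, 0.2]) 22.88 [ 1.47 -0.16 -0.02] None
(0.04, [-0.4, 0.2]) 23.21 [ 1.51 -0.36  0.55] None
(0.0375, [-0.4, 0.2]) 23.54 [ 1.27 -0.66  0.04] None
(0.035, [-0.4, 0.2]) 23.88 [ 1.63 -0.07  0.27] None
(0.0325, [-0.4, 0.2]) 24.21 [ 1.66 -0.15  0.14] None
(0.03, [-0.4, 0.2]) 24.54 [ 1.25 -0.06 -0.09] None
(0.0275, [-0.4, 0.2]) 24.88 [ 1.25 -0.13 -0.58] None
(0.025, [-0.4, 0.2]) 25.21 [ 0.89 -0.22 -0.15] None
(0.0225, [-0.4, 0.2]) 25.54 [ 0.97 -0.08 -0.19] None
(0.02, [-0.4, 0.2]) 25.88 [ 1.02  0.01 -0.62] None
(0.0175, [-0.4, 0.2]) 26.21 [ 0.56 -0.16 -0.2 ] None
(0.015, [-0.4, 0.2]) 26.54 [ 0.28  0.34 -0.18] None
(0.0125, [-0.4, 0.2]) 26.88 [ 0.16  0.14 -0.01] None
(0.01, [-0.4, 0.2]) 27.21 [-0.24 -0.16  0.06] None
(0.0075, [-0.4, 0.2]) 27.54 [0.37 0.27 0.05] None
(0.005, [-0.4, 0.2]) 27.88 [0.08 0.13 0.52] None
(0.0025, [-0.4, 0.2]) 28.21 [-0.21 -0.15  0.96] None
(0, [-0.4, 0.2]) 28.54 [-0.13  0.12  0.98] None
[629.38812269  42.42070549 155.01399674] 0.24412608782778428
```

View pics/side6z.png

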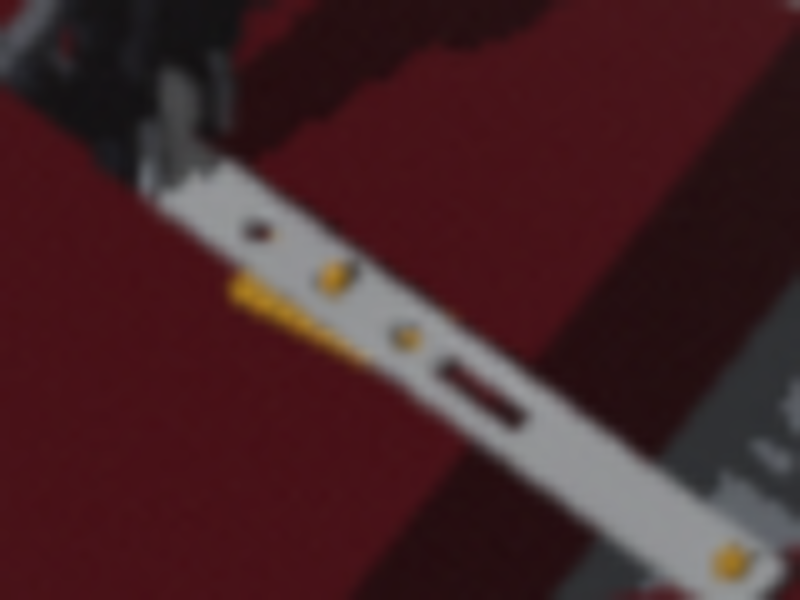

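The pin now stands through hole 2 at (335,278) with its top and shadow above the bar, and the force has come back to about the stay's weight. I'll release gently and retreat.

```bash
python3 - <<'E'
from g import *
for w in(.28,.33,.6):
    bot.gripper_to(w); st(w,*favg(3))
p=np.array(bot.current_position()); bot.servo_line(p+[0,0,100],80)
q=bot.current_joint_pos(); q=np.array(q); q2=q.copy(); q2[0]-=.75; bot.goto_joints(q2)
for n in("top","side"):
    im=cams.capture(n); a=im[130:290,160:350] if n=="top" else im[140:290,150:340]
    cv2.imwrite(f"pics/{n}7.png",cv2.resize(a,None,fx=3.6,fy=3.6,interpolation=cv2.INTER_CUBIC)[:,:,::-1])
print(bot.current_time(),bot.current_contact_force(),bot.current_position())
P=np.load("P.npy")[:2];qq=qfor(P);v=pivc(qq);d=(P-v)/155
for n,o in(("top",(160,130)),("side",(150,140))):
    C=cam(cams,n)
    for L,z in((0,151),(125,151),(185,151),(225,176)): print(n,L,((proj(C,toW(pose,[[*(v+d*L),z]]))[0]-o+.5)*3.6-.5).round(1))
E
```

```text
0.28 28.86 [-0.23 -0.11  0.01] [ 0.064 -0.012 -0.008]
0.33 29.13 [-0.11  0.29  0.33] [ 0.012  0.002 -0.011]
0.6 29.53 [-0.13  0.22 -0.25] [-0.018 -0.009  0.017]
32.725 [ 0.71206127 -0.31595827  0.5464973 ] [ 490.08194049 -396.96656086  254.37763955]
top 0 [336.7 518.6]
top 125 [345.9 346.5]
top 185 [350.2 264.6]
top 225 [351.6 206.5]
side 0 [515.9 383.3]
side 125 [398.8 299.6]
side 185 [345.2 261.3]
side 225 [309.1 217.5]
```

View pics/top7.png

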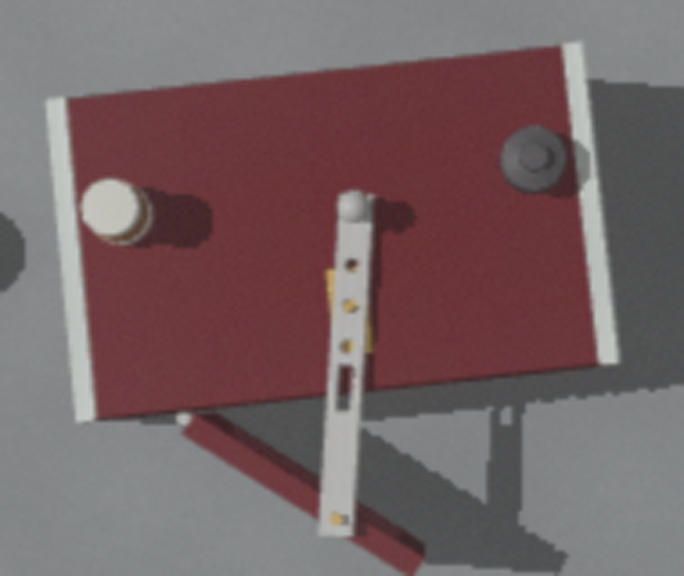

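View pics/side7.png

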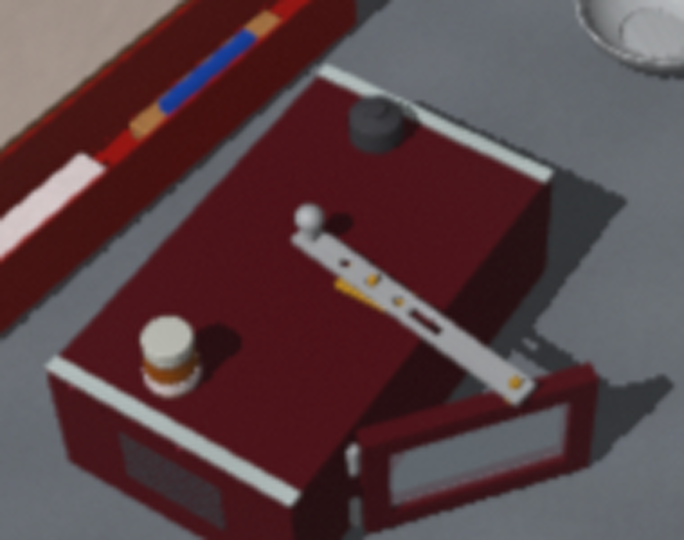

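Both views match the level prediction to within about 1 px (ball at (352,206) in the top crop and (309,218) in the side crop). The pin shows in the middle hole, and the weight and jar haven't moved.

```bash
python3 -c "
from bench import bot
bot.finish_job();print(bot.current_time())"
```

```text
the job is handed in; nothing more can be done
the job is handed in; nothing more can be done
```

The stay now lies flat with its middle round hole over the pin, and I handed the job in at about 33 s of the 72 s allowed. No verdict is reported.

- **What I did:** I gripped the ball, tipped the stay up 0.2 rad off the pin and swung the sash to about 0.67 rad. I then lowered the middle hole over the pin in small force-checked steps. When the pin touched the side of the hole, I shifted the hole about 0.45 mm and it went down level. I let go and moved the arm away.
- **Forces:** The largest side force felt at the wrist was about 3 N, and less than 1 N up or down from the start of lowering. The force on the pin itself can't be measured directly, but that is well below the 12 N limit.
- **Last pictures:** In both views the ball is within about a pixel of where it should be for a level stay, and the pin stands in the middle hole. The weight and jar look unmoved. I did not recheck the mug, tape, bowl and glue in the last crops, but the arm touched nothing near them.
- **What disagreed:** The networks' points for the stay were clearly off in the first pictures, so I used a fit to features picked by hand in both cameras instead.

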